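Slide the tweezer holder round the bend of a third hand

ROBOT

A 6-joint arm with a two-finger parallel gripper is mounted at the origin on the work surface. World frame = base frame: x ahead of the robot, y to its left, z up, the work surface at z = 0. Lengths are in m, angles in rad, forces in N, time in s.
With the tool pointing down it reaches from about 0.35 to 0.85 m from the base axis. Payload 8.1 kg.
Tool frame: the origin (TCP) lies midway between the tips of the shut fingers; the grasp point (between the pads) lies 19 mm behind it (robot.grip_point_offset is the distance from the TCP to the grasp point, in m); z points along the fingers, y is the line along which they close (so a half turn about z gives the same grasp; the last joint's range is limited). The gripper opens to 93 mm and grips with 3 to 60 N. Pads are 15 mm wide; open, the fingers measure 128 mm over their backs; the gripper's body (75 mm by 188 mm) begins 65 mm behind the grasp point.
Start: joints at [1.095, 0.13, 1.488, -0, 1.523, -0.085], TCP at [0.229, 0.555, 0.219] pointing down, gripper open.
Joint ranges: [-2.96, 2.96], [-0.89, 2.26], [0.02, 2.5], [-1.34, 4.48], [0, 2.73], [-2.66, 2.66]. Speed limits (rad/s): [2.39, 2.39, 2.79, 3.14, 3.14, 3.14].

INTERFACE

Orientations are given as a rotation vector (axis times angle).
In Python, from plant import robot, read_camera, job gives the robot as it stands.
- The arm moves only by the shell command python3 -m inch 'ROWS' [FORCE]. ROWS is JSON, one flat list of numbers, 5 for each row, row after row: the shift along the world's x, y, z in mm, then the turn about the world's z in degrees, then the opening in per cent of the stroke, from 0 (shut) to 100 (fully open). In form: [dx, dy, dz, yaw, hand, dx, dy, dz, yaw, hand, ...]. A call has 1 to 10 rows; each row is the pose to reach, as a shift and turn from the pose commanded when the call began; what a row does not reach only later rows make up. A row lasts 1/12 s, in which the tool goes at most 41.7 mm and 7.16 degrees, less where a joint would pass 70% of its speed; a pose out of reach is approached as far as the arm can. A call with a gripper value outside its range is refused whole. The fingers move at their own pace and stop on an object; FORCE is the grip in N (left out, the last holds). Time passes only in rows, so rows that repeat a pose let the fingers close. It gives the time, the measured TCP pose, the force, the opening and the grip force at its end, in the units of the state.
- robot.read_state(): the state, without advancing time (a new reading comes with each control period).
- read_camera(name): name is "scene" or "top" or "wrist"; returns a dict with "image" (420x560x3 uint8, blue, green, red), "K" (3x3 intrinsics, pixels), "extrinsics" (4x4, takes a point from world to camera coordinates); the wrist camera has in their place "mount" (4x4, takes a point from camera to tool coordinates, whose origin is the TCP and whose axes are the flange's). Camera axes: x right, y down, z forward; pixel columns grow to the right and rows downward; lengths in m; the calibration is good to about 2 mm. A picture is of the moment at which its call begins: read the wrist's pose just before it. There is no depth.
- job.close_job(): hands the job in; it is judged then, once.
The state is a dict: "t": time; "q": joint angles; "dq": joint speeds; "joint_torque": joint torques, N m; "tool_pos": TCP position; "orientation": TCP orientation; "force": force on the tool from outside, world axes, zero at the start; "wrist_torque": the same for the moment, N m; "opening": finger opening in m; "gripper_force": force on a finger pad.
Only numpy, scipy, OpenCV 4.12 (cv2) and the standard library are available. Lean on these libraries where they do the work, as an engineer would, in place of code of your own. Each camera call takes 0.05 s, during which the arm holds its last target. There are 200 camera calls.

TASK

Fit the tweezer holder to the third hand: thread its drilled boss onto the free end of the bent arm with the tweezer points facing outward, away from the post, slide it along and round the bend until it rests right up against the stop collar, and leave it hanging there. Ease it along by feel and never force it, so that neither the arm nor the stop collar is pushed out of its setting, and leave the other things on the bench where they are.

Things in the scene. Friction and masses are not known exactly. Their poses are not given: they have to be found in the camera images.
- third_hand: Soldering third hand: dark cast base plate 140 x 100 x 14 mm, fixed to the bench, and an upright steel post, 12 mm thick, top 164 mm up. Origin: where the post axis meets the bench.
- cranked_arm: Level bent arm, plain steel rod 10 mm thick, 120 mm above the bench, held on the post by a grey clamp head. It swivels on the post if pushed with more than about 1.2 N m (8 N at the bend). Origin: on the post axis at the rod's height. x: from the post along the straight inner leg, whose centre line runs at y = +22 mm; z: up.
- inner_leg_end (a point): Point on the centre line near the end of the straight inner leg, at x 125, y 22 mm of the arm's frame; axes as the arm's.
- free_end (a point): Centre of the round free end of the rod, 5 mm short of its very tip (only this position counts: its axes mean nothing). The rod was bent by hand: the bend begins 130 to 170 mm from the post axis, turns towards the arm's +y by 48 to 67 deg (a 60 deg arc of 60 mm centre-line radius, opened or closed a little at its middle), and the straight outer leg from there to the tip is 65 to 85 mm long.
- stop_face (a point): Centre of the outward face of the stop collar, a dark ring 21 mm across and 10 mm wide on the inner leg, 65 to 90 mm from the post axis; axes as the arm's. Its grub screw grips with about 11 N: pushed harder, it shifts.
- holder_bore (a point): The loose holder: brass boss 22 mm long (along the bore), 24 mm wide, 36 mm high, about 0.16 kg. This point: centre of its 12.2 mm through bore, 21 mm above its underside. x: along the bore towards the tweezer points, z: up, y: across its flat sides. A thumb screw, 16 mm across, stands on top, up to 50 mm above the underside.
- tweezer_points (a point): Points of the cross-locking tweezers fixed in the holder: a slim steel pair 10 mm wide that runs along the bore, 13.5 mm below it, from 45 mm behind the bore's centre to 85 mm ahead of it, where these points are. Axes as the holder's.
- bricks: Two stacked pale soldering bricks, 170 x 85 mm, 55 mm high, loose. Origin: centre of the underside. Bystander.
- flux: Flux bottle with a blue cap, 52 mm across, 115 mm high. Origin: centre of the underside. Bystander.
- bur_box: White box of burs, 75 x 60 mm, about 50 mm high with the burs. Origin: centre of the underside. Bystander.
- file_jar: Glass jar of needle files, 68 mm across, jar 90 mm and files 185 mm high. Origin: centre of the underside. Bystander.
Mind the look-alikes: they are no part of the job. What is shaped like the part that bears holder_bore but pink or turquoise is not meant.

How it is judged:
At the end, for the whole second after the job is handed in: The holder hangs at rest on the inner leg, less than about 2.5 mm from the stop collar's face, points away from the post, tilted less than 20 deg; the collar is within 6 mm and the inner leg's end within 3 mm of where they were set; every bystander is within 30 mm of its place (distance between holder_bore and stop_face below 0.0135 m and x of tweezer_points in the frame of stop_face above 0.06 m and angle between holder_bore's own z axis and vertical below 0.35 rad and linear speed of holder below 0.02 m/s and distance of stop_face from where it was at the start of the episode below 0.006 m and distance of inner_leg_end from where it was at the start of the episode below 0.003 m and distance of each of bricks, flux, bur_box, file_jar from where it was at the start of the episode below 0.03 m); the robot touches nothing.
It fails at once if the holder is forced on the arm (more than 15 N between them) (contact force between holder and cranked_arm above 15 N).
It fails at once if the arm is swung out of its setting (its bend moved 3 mm) (distance of inner_leg_end from where it was at the start of the episode above 0.003 m).
It fails at once if the stop collar is shoved 6 mm (distance of stop_face from where it was at the start of the episode above 0.006 m).
It fails at once if a bystander is moved 30 mm (distance of any of bricks, flux, bur_box, file_jar from where it was at the start of the episode above 0.03 m).
It also fails if it takes over 72 s, if anything falls off the work surface, if the arm or the gripper's body presses on something with over 40 N, if the wrist force passes 120 N, or if a joint passes its speed limit or range.

## Working session

There is one attempt and no reset: what is moved stays moved. The work goes in short steps, Python scripts to look and compute and a shell command to move; the robot and the scene stay as the last step left them, time stands still between calls to the robot, and variables do not carry over. Pictures are saved under pics/ and viewed, at most 14 in all, crops included, and the job is handed in when it is done.

```bash
mkdir -p pics; ls
python3 - <<'E'
from plant import robot, read_camera
import cv2,numpy as np
np.set_printoptions(precision=4,suppress=True)
print(robot.read_state(), robot.grip_point_offset)
for n in("scene","top","wrist"):
    c=read_camera(n); cv2.imwrite(f"pics/{n}0.png",c["image"]); print(n,c["K"],c.get("extrinsics",c.get("mount")))
E
```

```text
pics
{'t': 0.0, 'q': array([ 1.0946,  0.1312,  1.4893,  0.    ,  1.523 , -0.0854]), 'dq': array([-0.0001,  0.0019,  0.0003, -0.002 , -0.0018,  0.0001]), 'joint_torque': array([ -0.0008, -55.984 , -49.1754,   0.0768,   0.0355,  -0.0002]), 'tool_pos': array([0.2283, 0.5543, 0.2176]), 'orientation': array([-0.6098, -3.0813,  0.0028]), 'force': array([-0.3759, -0.8682,  0.3504]), 'wrist_torque': array([ 0.0395, -0.0314,  0.0301]), 'gripper_force': 0.0, 'opening': 0.09273177988507715} 0.0188
scene [[430.9014   0.     280.2484]
 [  0.     430.9014 205.3977]
 [  0.       0.       1.    ]] [[ 0.037   0.9991  0.0184  0.0252]
 [ 0.6611 -0.0106 -0.7502 -0.3042]
 [-0.7494  0.0399 -0.6609  1.497 ]
 [ 0.      0.      0.      1.    ]]
top [[427.9601   0.     282.2835]
 [  0.     427.9601 213.5275]
 [  0.       0.       1.    ]] [[ 0.0115 -0.9999  0.01   -0.0345]
 [-0.9894 -0.0128 -0.1446  0.5843]
 [ 0.1447 -0.0082 -0.9894  1.2253]
 [ 0.      0.      0.      1.    ]]
wrist [[360.4586   0.     281.0407]
 [  0.     360.4586 211.0278]
 [  0.       0.       1.    ]] [[ 0.0001 -0.9712 -0.2383  0.0663]
 [ 1.     -0.      0.0006  0.0005]
 [-0.0006 -0.2383  0.9712 -0.1656]
 [ 0.      0.      0.      1.    ]]
```

View pics/scene0.png

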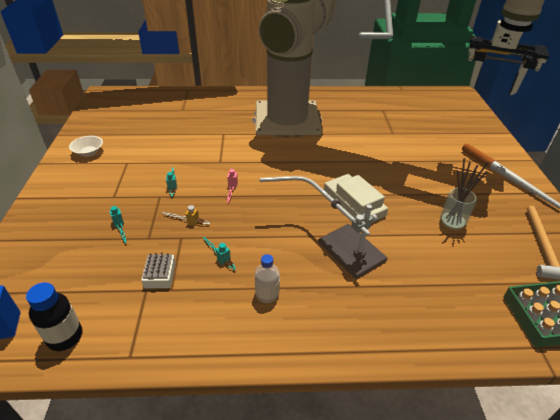

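View pics/top0.png

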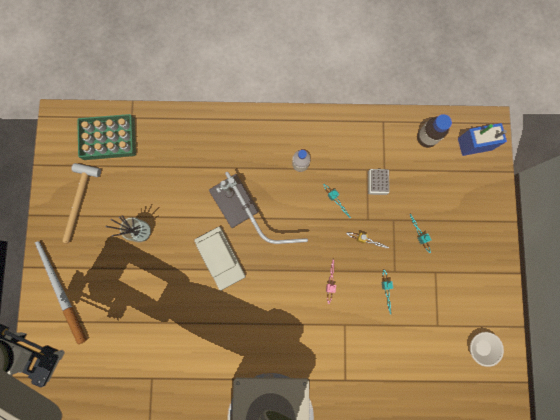

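The scene view shows the brass holder at (192,216). Top view: brass boss (363,238), tail (347,233), points (388,247), rod tip (306,240), bend (265,238), post (230,178).

Candidates in the top view are brass (363,238), turquoise (333,195), (425,239), (388,286) and pink (331,288). I choose the brass one, because the pink and turquoise ones are excluded.

```bash
cat > h.py <<'E'
import numpy as np,cv2
from plant import robot, read_camera
from scipy.spatial.transform import Rotation as R
np.set_printoptions(precision=4,suppress=True)
def cam(n):
    s=robot.read_state(); c=read_camera(n)
    if n=="wrist":
        T=np.eye(4);T[:3,:3]=R.from_rotvec(s["orientation"]).as_matrix();T[:3,3]=s["tool_pos"]
        W=T@c["mount"]
    else: W=np.linalg.inv(c["extrinsics"])
    return c["image"],c["K"],W
def ray(uv,K,W):
    d=W[:3,:3]@np.linalg.solve(K,[uv[0],uv[1],1]); return W[:3,3],d/np.linalg.norm(d)
def onz(uv,K,W,z):
    o,d=ray(uv,K,W); return o+d*(z-o[2])/d[2]
def proj(p,K,W):
    q=np.linalg.inv(W)@np.r_[p,1]; q=K@q[:3]; return q[:2]/q[2]
E
python3 - <<'E'
from h import *
im,K,W=cam("top")
for n,uv,z in[("boss",(363,238),.036),("tail",(347,233),.008),("pts",(388,247),.008),("tip",(306,240),.12),("bend",(265,238),.12),("post",(230,178),.164)]:
    p=onz(uv,K,W,z);print(n,p)
im,K,W=cam("scene")
for n,uv,z in[("boss",(192,216),.021),("tip",(262,180),.12)]: print(n,onz(uv,K,W,z))
c=cam("top")[0][215:265,325:405]; cv2.imwrite("pics/crop1.png",cv2.resize(c,None,fx=8,fy=8,interpolation=cv2.INTER_CUBIC))
E
```

```text
boss [ 0.5156 -0.2671  0.036 ]
tail [ 0.5327 -0.2243  0.008 ]
pts [ 0.4918 -0.3478  0.008 ]
tip [ 0.5005 -0.0929  0.12  ]
bend [0.5046 0.0202 0.12  ]
post [0.6623 0.1162 0.164 ]
boss [ 0.5199 -0.2668  0.021 ]
tip [ 0.5023 -0.09    0.12  ]
```

View pics/crop1.png

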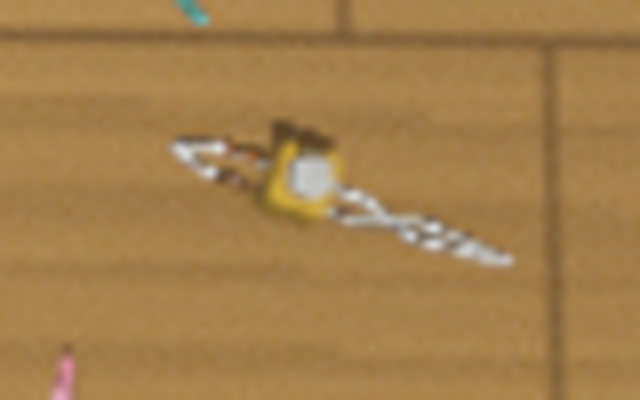

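The crop shows the brass boss at centre, the tail loop at the upper left (crop 175,148) and the points at the lower right (crop 510,260). So the points face away from the arm, at a yaw of about -108°. Next I'll fly over the bent arm and measure it with the wrist camera.

```bash
python3 -m inch '[150,-277,80,-43,60, 150,-277,80,-43,60,150,-277,80,-43,60,150,-277,80,-43,60,150,-277,80,-43,60,150,-277,80,-43,60,150,-277,80,-43,60,302,-554,80,-86,60,302,-554,80,-86,60,302,-554,80,-86,60]' 10; python3 -m inch '[152,-277,0,-43,60,152,-277,0,-43,60,152,-277,0,-43,60,152,-277,0,-43,60,152,-277,0,-43,60,152,-277,0,-43,60,152,-277,0,-43,60,152,-277,0,-43,60]'
```

```text
t: 1.13
tool_pos: [0.4238, 0.1948, 0.294]
orientation: [2.166, 2.274, 0.002]
force: [0.2, 0.0, 0.7]
opening: 0.0557
gripper_force: 0.0
t: 1.8
tool_pos: [0.5761, -0.0844, 0.2928]
orientation: [2.847, 1.326, -0.001]
force: [0.6, 0.9, -0.4]
opening: 0.0558
gripper_force: 0.0
```

```bash
python3 -m inch '[-46,84,10,-20,60,-46,84,10,-20,60,-46,84,10,-20,60,-46,84,10,-20,60,-46,84,10,-20,60]'
python3 - <<'E'
from h import *
import pickle
im,K,W=cam("wrist"); pickle.dump((im,K,W),open("w1.pkl","wb")); cv2.imwrite("pics/w1.png",im); print(robot.read_state()["force"])
for p in[(.5,-.09,.12),(.505,.02,.12),(.66,.116,.12)]: print(proj(p,K,W))
E
```

```text
t: 2.22
tool_pos: [0.5293, 0.0039, 0.3037]
orientation: [3.031, 0.822, 0.001]
force: [0.6, -0.5, -0.4]
opening: 0.0556
gripper_force: 0.0
[ 1.1626  0.2526 -0.0081]
[346.026 260.677]
[255.5808 204.0656]
[246.9099   0.2522]
```

View pics/w1.png

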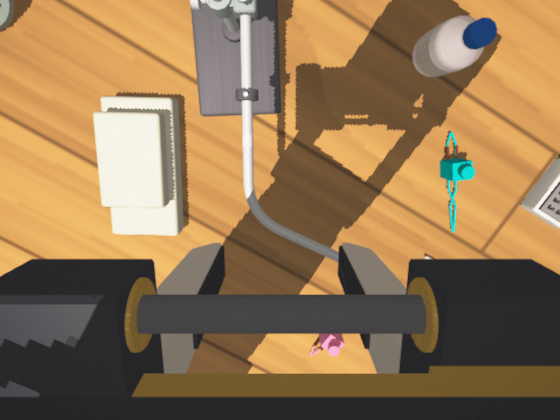

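The wrist view shows the inner leg running vertically at u≈247, the collar at (246,95) with its outward face at about row 100, the bend at (250,190)–(290,235) and the outer leg running to the finger at (340,257). Now a second view with the tip and holder together.

```bash
python3 -m inch '[-45,-275,60,41,60,-45,-275,60,41,60,-45,-275,60,41,60,-45,-275,60,41,60,-45,-275,60,41,60,-45,-275,60,41,60,-45,-275,60,41,60,-45,-275,60,41,60,-45,-275,60,41,60]'
python3 - <<'E'
from h import *
import pickle
im,K,W=cam("wrist"); pickle.dump((im,K,W),open("w2.pkl","wb")); cv2.imwrite("pics/w2.png",im)
for p in[(.5,-.09,.12),(.516,-.267,.036)]: print(proj(p,K,W))
E
```

```text
t: 3.02
tool_pos: [0.483, -0.2765, 0.3636]
orientation: [2.557, 1.822, -0.002]
force: [0.2, 0.7, 0.3]
opening: 0.0557
gripper_force: 0.0
[238.023    6.1742]
[302.2326 157.4815]
```

View pics/w2.png

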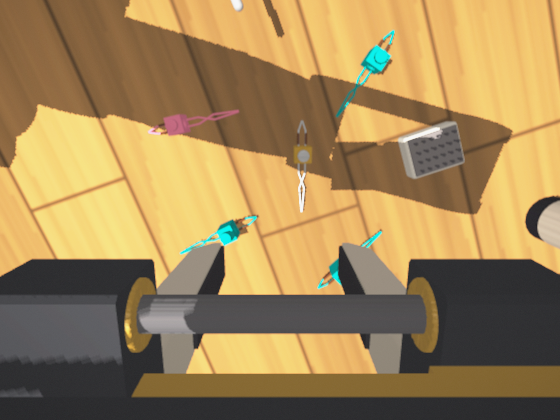

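The brass boss is at (303,156), its tail at (302,122) and its points at (302,210). The rod tip ends at about (238,9). Now I'll compute the positions from both views.

Run:
```python
from h import *
import pickle
im,K,W=pickle.load(open("w2.pkl","rb"))
hsv=cv2.cvtColor(im,cv2.COLOR_BGR2HSV)
# tip
g=((hsv[...,1]<45)&(hsv[...,2]>90)).astype(np.uint8); n,l,s,c=cv2.connectedComponentsWithStats(g[:60,200:280]); print("tipblob",s[1:],c[1:])
k=1+np.argmax(s[1:,4]); ys,xs=np.where(l==k); xs=xs+200
for v in sorted(set(ys)): print(v,xs[ys==v].min(),xs[ys==v].max(),end=' | ')
# tweezers (bright grey) below and above boss
r=im[100:220,270:335]; h2=hsv[100:220,270:335]
g=((h2[...,1]<60)&(h2[...,2]>110)).astype(np.uint8); n,l,s,c=cv2.connectedComponentsWithStats(g); print("\n",[(a.tolist(),b+[270,100]) for a,b in zip(s[1:],c[1:]) if a[4]>8])
y=((abs(h2[...,0].astype(int)-23)<8)&(h2[...,1]>170)&(h2[...,2]>60)).astype(np.uint8)
n,l,s,c=cv2.connectedComponentsWithStats(y); print("brass",[(a.tolist(),b+[270,100]) for a,b in zip(s[1:],c[1:]) if a[4]>30])
for nm,uv,z in[("screw",(303,155),.05),("tail",(302,122),.0075),("pts",(302,211),.0075)]: print(nm,onz(uv,K,W,z))
im,K,W=pickle.load(open("w1.pkl","rb"))
hsv=cv2.cvtColor(im,cv2.COLOR_BGR2HSV)
G=(hsv[...,1]<50)&(hsv[...,2]>85)
print("inner")
P=[]
for v in list(range(40,84,8))+list(range(110,190,10)):
    x=np.where(G[v,225:270])[0]+225; print(v,x.min(),x.max(),len(x),end=' | '); P.append(onz((x.mean(),v),K,W,.12)[:2])
P=np.array(P); vx,vy,x0,y0=cv2.fitLine(P.astype(np.float32),cv2.DIST_L2,0,.001,.001).ravel(); print("\nline",vx,vy,x0,y0,np.degrees(np.arctan2(vy,vx)),"resid",np.abs((P-[x0,y0])@[vy,-vx]).max())
print("outer")
P=[]
for u in range(262,338,6):
    y=np.where(G[200:265,u])[0]+200; 
    if len(y): print(u,y.min(),y.max(),len(y),end=' | '); P.append(onz((u,(y.min()+y.max())/2),K,W,.12)[:2])
print(np.array(P))
print("collar col profile",hsv[80:115,246,2])
```

```text
tipblob [[31  0 12 11 94]] [[37.     4.383]]
0 231 240 | 1 231 240 | 2 232 241 | 3 232 241 | 4 233 241 | 5 233 242 | 6 234 242 | 7 234 242 | 8 235 241 | 9 235 241 | 10 237 239 | 
 [([27, 20, 10, 13, 57], array([301.5614, 126.5789])), ([28, 50, 11, 12, 106], array([303.    , 155.6038])), ([28, 64, 8, 48, 214], array([301.2477, 187.1402]))]
brass [([24, 47, 9, 15, 46], array([296.6739, 152.1087]))]
screw [ 0.5176 -0.2627  0.05  ]
tail [ 0.5319 -0.223   0.0075]
pts [ 0.4916 -0.3453  0.0075]
inner
40 225 269 40 | 48 225 269 45 | 56 225 269 45 | 64 225 269 45 | 72 225 269 45 | 80 225 269 45 | 110 225 269 45 | 120 242 251 10 | 130 243 251 9 | 140 243 252 10 | 150 243 252 10 | 160 243 252 10 | 170 243 252 10 | 180 244 252 9 | 
line 0.8728345 0.48801628 0.57955736 0.0708847 29.21028 resid 0.0012194173987922887
outer
262 210 223 14 | 268 217 228 12 | 274 221 232 12 | 280 225 235 11 | 286 228 237 10 | 292 231 240 10 | 298 233 243 11 | 304 236 246 11 | 310 239 248 10 | 316 242 251 10 | 322 245 254 10 | 328 247 256 10 | 334 251 259 9 | [[ 0.4971  0.0082]
 [ 0.4948 -0.0001]
 [ 0.4942 -0.0074]
 [ 0.4941 -0.0145]
 [ 0.4949 -0.0211]
 [ 0.4952 -0.0279]
 [ 0.496  -0.0346]
 [ 0.4963 -0.0415]
 [ 0.4971 -0.0482]
 [ 0.4975 -0.0551]
 [ 0.4978 -0.0621]
 [ 0.4991 -0.0686]
 [ 0.499  -0.076 ]]
collar col profile [245 246 246 246 246 246 246 246 227 126 112 158 241 247 247 245 212 134
 134 119 223 246 246 246 246 246 246 246 246 246 247 247 247 247 247]
```

Run:
```python
from h import *
import pickle
im,K,W=pickle.load(open("w2.pkl","rb")); print("tip(very end)",onz((238,10.5),K,W,.12),"5 rows up mid",onz((237.5,5),K,W,.12))
im,K,W=pickle.load(open("w1.pkl","rb")); V=cv2.cvtColor(im,cv2.COLOR_BGR2HSV)
G=(V[...,1]<50)&(V[...,2]>150)
P=[]
for v in list(range(40,84,6))+list(range(120,182,6)):
    x=np.where(G[v,236:260])[0]+236; print(v,x.min(),x.max(),end=' | ');P.append(onz(((x.min()+x.max())/2,v),K,W,.12)[:2])
P=np.array(P)
vx,vy,x0,y0=cv2.fitLine(P.astype(np.float32),cv2.DIST_L2,0,.001,.001).ravel(); print("\nline",vx,vy,x0,y0,np.degrees(np.arctan2(vy,vx)),"resid",np.abs((P-[x0,y0])@[vy,-vx]).max()); print(P[-1])
print("cam",W[:3,3])
for z in(.12,.125,.1305): print("face",onz((246.5,99.8),K,W,z))
```

```text
tip(very end) [ 0.4986 -0.0938  0.12  ] 5 rows up mid [ 0.4999 -0.0888  0.12  ]
40 240 250 | 46 240 250 | 52 240 250 | 58 240 250 | 64 240 250 | 70 241 250 | 76 241 250 | 82 241 250 | 120 242 251 | 126 243 251 | 132 243 251 | 138 243 251 | 144 243 252 | 150 243 252 | 156 243 252 | 162 243 252 | 168 243 252 | 174 243 252 | 180 244 252 | 
line 0.8623751 0.50626993 0.57601255 0.06980725 30.415688 resid 0.0003373419875292031
[0.5223 0.0382]
cam [0.5855 0.0379 0.4693]
face [0.5871 0.0759 0.12  ]
face [0.5871 0.0754 0.125 ]
face [0.5871 0.0748 0.1305]
```

Holder at (0.518,-0.265), yaw -108.2°. Tail to points measures 129 mm against 130 stated. Inner leg direction is 30.4°, and the outer leg tip points at -85.7° (64° bend, within range). The collar face is at about (0.587,0.076). Now the grasp.

```bash
python3 -m inch '[35,11,0,1,60,35,11,-150,1,60,35,11,-150,1,60,35,11,-250,1,60,35,11,-250,1,60,35,11,-300,1,60,35,11,-300,1,60,35,11,-300,1,60,35,11,-320,1,60,35,11,-330,1,60]'; python3 -m inch '[0,0,-10,0,60,0,0,-20,0,60,0,0,-27,0,60,0,0,-27,0,60]'
```

```text
t: 3.9
tool_pos: [0.5154, -0.257, 0.0269]
orientation: [-2.53, -1.847, 0.005]
force: [-0.4, 0.6, 0.1]
opening: 0.0561
gripper_force: 0.0
t: 4.23
tool_pos: [0.5196, -0.2605, 0.0064]
orientation: [2.539, 1.849, 0.0]
force: [-0.6, 0.7, 0.7]
opening: 0.0557
gripper_force: 0.0
```

```bash
python3 -m inch '[-1,-4,0,0,60,-1,-4,0,0,60,-1,-4,0,0,60,-1,-4,0,0,20,-1,-4,0,0,20,-1,-4,0,0,20,-1,-4,0,0,20,-1,-4,0,0,20,-1,-4,0,0,20,-1,-4,0,0,20]' 10; python3 -m inch '[0,0,0,0,20,0,0,0,0,20,0,0,10,0,20,0,0,30,0,20,0,0,30,0,20]'
```

```text
t: 5.07
tool_pos: [0.5182, -0.2643, 0.0064]
orientation: [-2.539, -1.849, 0.0]
force: [-0.0, 1.0, 0.7]
opening: 0.024
gripper_force: 10.0
t: 5.48
tool_pos: [0.5203, -0.2656, 0.0403]
orientation: [2.536, 1.847, 0.003]
force: [-0.1, 0.1, 0.1]
opening: 0.0242
gripper_force: 10.0
```

```bash
python3 -m inch '[-16,0,66,0,20,-16,0,66,0,20,-16,100,66,22,20,-16,100,66,22,20,-16,100,66,22,20,-16,100,66,22,20,-16,100,66,22,20,-16,100,66,22,20,-16,100,66,22,20,-16,100,66,22,20]'
python3 - <<'E'
from h import *
import pickle
s=robot.read_state(); print(s["tool_pos"],s["force"],s["wrist_torque"])
im,K,W=cam("wrist"); pickle.dump((im,K,W),open("w3.pkl","wb")); cv2.imwrite("pics/w3.png",im)
print(proj((.5003,-.094,.12),K,W), R.from_rotvec(s["orientation"]).as_matrix()[:,0])
E
```

```text
t: 6.32
tool_pos: [0.5022, -0.1655, 0.1023]
orientation: [2.143, 2.297, -0.0]
force: [0.7, -0.1, -1.7]
opening: 0.024
gripper_force: 10.0
[ 0.5022 -0.1655  0.1023] [ 0.6643 -0.052  -1.7054] [-0.0422  0.0899  0.0392]
[289.559  109.6828] [-0.0693  0.9976 -0.0002]
```

View pics/w3.png

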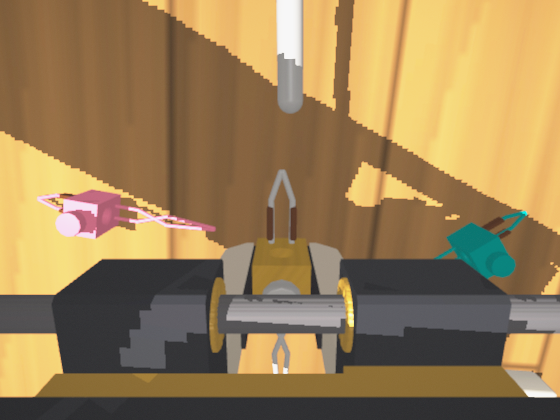

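The rod tip is at (290,112) and the held boss at (281,255) with its tail loop at (281,172). The rod runs parallel to the bore, about 9 px to the side. I'll compute that offset.

Run:
```python
from h import *
import pickle
im,K,W=pickle.load(open("w3.pkl","rb")); s=robot.read_state()
V=cv2.cvtColor(im,cv2.COLOR_BGR2HSV); G=(V[...,1]<50)&(V[...,2]>100)
P=[]
for v in list(range(2,50,6))+list(range(66,100,6)):
    x=np.where(G[v,265:315])[0]+265; print(v,x.min(),x.max(),end=' | '); P.append(onz(((x.min()+x.max())/2,v),K,W,.12))
Rm=R.from_rotvec(s["orientation"]).as_matrix(); 
P=np.array(P); Q=(P-s["tool_pos"])@Rm; print(Q[[0,-1],:2]); 
print("tip",onz((290,112),K,W,.12),"tool",(onz((290,112),K,W,.12)-s["tool_pos"])@Rm)
print("slope deg",np.degrees(np.polyfit(Q[:,0],Q[:,1],1)[0]),"y at tip",np.polyval(np.polyfit(Q[:,0],Q[:,1],1),.07))
# boss edges at top z
h=V[245,235:330]; print([(i+235,a.tolist()) for i,a in enumerate(h) if i%3==0 ])
g=V[160:215,255:310]; m=(g[...,1]<60)&(g[...,2]>110)
T=Rm; zb=s["tool_pos"][2]-.0064
for z,u in((.0075+zb,281),(.036+zb,281)): print((onz((u,190),K,W,z)-s["tool_pos"])@Rm)
```

```text
2 277 302 | 8 277 302 | 14 277 302 | 20 277 302 | 26 277 302 | 32 277 302 | 38 277 302 | 44 277 302 | 66 278 302 | 72 278 301 | 78 278 301 | 84 278 301 | 90 278 301 | 96 278 302 | [[0.1097 0.0029]
 [0.0765 0.0032]]
tip [ 0.5005 -0.0949  0.12  ] tool [ 0.0704  0.0033 -0.0178]
slope deg -0.4646393074536649 y at tip 0.003169026830221123
[(235, [15, 111, 140]), (238, [15, 65, 152]), (241, [17, 42, 164]), (244, [16, 42, 164]), (247, [16, 41, 163]), (250, [17, 39, 163]), (253, [14, 53, 144]), (256, [19, 155, 133]), (259, [20, 172, 144]), (262, [20, 165, 145]), (265, [20, 168, 149]), (268, [20, 165, 147]), (271, [20, 165, 147]), (274, [20, 172, 144]), (277, [20, 165, 145]), (280, [20, 168, 144]), (283, [20, 168, 141]), (286, [20, 169, 142]), (289, [20, 165, 148]), (292, [20, 164, 146]), (295, [20, 166, 143]), (298, [20, 165, 147]), (301, [20, 169, 148]), (304, [20, 167, 147]), (307, [17, 133, 123]), (310, [16, 41, 162]), (313, [17, 42, 163]), (316, [16, 41, 163]), (319, [16, 41, 163]), (322, [17, 46, 161]), (325, [15, 72, 146]), (328, [16, 121, 126])]
[ 0.036  -0.0003 -0.0011]
[ 0.0413 -0.0003 -0.0296]
```

```bash
python3 -m inch '[3,0,3,0,20,3,0,3,0,20,2,20,3,0,20,0,45,3,0,20,0,45,3,0,20,0,45,3,0,20,0,45,3,0,20]'
python3 - <<'E'
from h import *
s=robot.read_state(); print(s["tool_pos"],s["force"],s["wrist_torque"])
im,K,W=cam("wrist"); cv2.imwrite("pics/w4.png",im)
Rm=R.from_rotvec(s["orientation"]).as_matrix(); print(Rm[:,0])
V=cv2.cvtColor(im,cv2.COLOR_BGR2HSV); G=(V[...,1]<50)&(V[...,2]>85)
P=[]
for v in range(4,150,12):
    x=np.where(G[v,262:310])[0]+262
    if len(x): print(v,x.min(),x.max(),end=' | '); P.append((onz(((x.min()+x.max())/2,v),K,W,.12)-s["tool_pos"])@Rm)
print(np.array(P)[:,:2])
c,K2,W2=cam("scene"); 
print("tool grip in scene", proj(s["tool_pos"]+[0,0,.015],K2,W2))
cv2.imwrite("pics/s4.png",cv2.resize(c[150:220,180:290],None,fx=6,fy=6,interpolation=cv2.INTER_CUBIC))
E
```

```text
t: 6.95
tool_pos: [0.5025, -0.1197, 0.1056]
orientation: [2.139, 2.3, -0.0]
force: [-0.4, 0.0, -1.6]
opening: 0.024
gripper_force: 10.0
[ 0.5025 -0.1197  0.1056] [-0.379   0.0426 -1.6237] [-0.0804  0.0781 -0.0007]
[-0.0723  0.9974 -0.0005]
4 268 292 | 16 267 292 | 28 268 292 | 40 268 292 | 52 268 292 | 64 268 292 | 76 268 292 | 88 268 292 | 100 269 292 | 112 269 292 | 124 269 292 | 136 269 292 | 148 269 292 | [[ 0.11   -0.0007]
 [ 0.1059 -0.0009]
 [ 0.1017 -0.0007]
 [ 0.0975 -0.0007]
 [ 0.0932 -0.0007]
 [ 0.0888 -0.0007]
 [ 0.0844 -0.0007]
 [ 0.0799 -0.0007]
 [ 0.0753 -0.0005]
 [ 0.0706 -0.0005]
 [ 0.0659 -0.0005]
 [ 0.0611 -0.0005]
 [ 0.0563 -0.0005]]
tool grip in scene [249.6226 179.961 ]
```

View pics/s4.png

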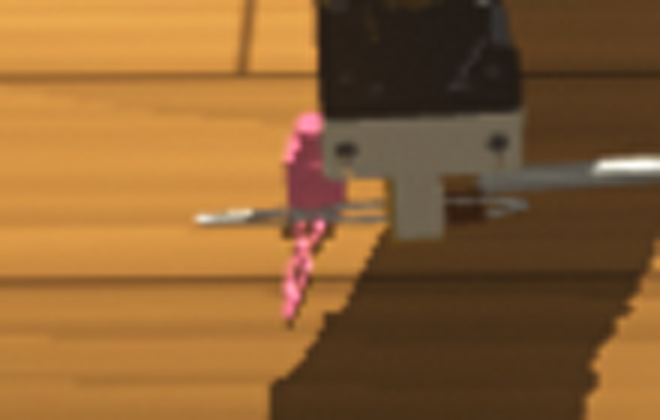

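The scene crop shows the boss held level at (415,205), the rod to its right at (480,180), and the pink decoy lying behind on the bench. The lateral error is about 0.2 mm, so I'll thread gently with a lighter grip.

```bash
python3 -m inch '[0,3,0,0,20,0,6,0,0,20,-1,9,0,0,20,-1,11,0,0,20,-1,13,0,0,20,-1,15,0,0,20,-1,17,0,0,20,-1,17,0,0,20]' 6; python3 -m inch '[0,2,0,0,20,0,4,0,0,20,0,6,0,0,20,-1,8,0,0,20,-1,10,0,0,20,-1,10,0,0,20]'
```

```text
t: 7.72
tool_pos: [0.5012, -0.102, 0.1054]
orientation: [-2.14, -2.3, -0.0]
force: [0.9, -0.4, -1.6]
opening: 0.0239
gripper_force: 6.0
t: 8.22
tool_pos: [0.5001, -0.092, 0.1053]
orientation: [-2.14, -2.3, -0.0]
force: [-0.2, 0.1, -1.8]
opening: 0.0241
gripper_force: 6.0
```

```bash
python3 -m inch '[0,4,0,0,20,-1,8,0,0,20,-1,12,0,0,20,-1,16,0,0,20,-1.5,20,0,0,20,-1.8,24,0,0,20,-2,28,0,0,20,-2.3,32,0,0,20,-2.3,32,0,0,20]'
python3 - <<'E'
from h import *
s=robot.read_state(); print(s["tool_pos"],s["force"],s["wrist_torque"])
im,K,W=cam("wrist")
Rm=R.from_rotvec(s["orientation"]).as_matrix(); print(np.degrees(np.arctan2(Rm[1,0],Rm[0,0])))
V=cv2.cvtColor(im,cv2.COLOR_BGR2HSV); G=(V[...,1]<50)&(V[...,2]>85)
for v in range(0,170,8):
    x=np.where(G[v,150:400])[0]+150
    if len(x): print(v,x.min(),x.max(),len(x),onz(((x.min()+x.max())/2,v),K,W,.12)[:2],end=' | ')
cv2.imwrite("pics/w5.png",im)
E
```

```text
t: 8.97
tool_pos: [0.4978, -0.0596, 0.1053]
orientation: [-2.139, -2.3, -0.0]
force: [-0.0, -1.1, -1.0]
opening: 0.0244
gripper_force: 6.0
[ 0.4978 -0.0596  0.1053] [-0.0168 -1.1145 -0.9528] [-0.0389  0.0391 -0.0076]
94.15635088210207
16 390 399 10 [0.5329 0.0491] | 24 374 399 26 [0.5302 0.0461] | 32 359 399 41 [0.5278 0.0431] | 40 345 399 55 [0.5254 0.0401] | 48 333 384 52 [0.5206 0.0369] | 56 323 368 46 [0.5159 0.0337] | 64 314 354 41 [0.5117 0.0304] | 72 307 343 37 [0.5085 0.0272] | 80 300 333 34 [0.5055 0.024 ] | 88 294 325 32 [0.503  0.0208] | 96 289 318 30 [0.5009 0.0176] | 104 285 312 28 [0.4991 0.0144] | 112 281 307 27 [0.4976 0.0112] | 120 278 303 26 [0.4964 0.008 ] | 128 276 300 25 [0.4957 0.0047] | 136 274 297 24 [0.4949 0.0015] | 144 272 295 24 [ 0.4943 -0.0018] | 152 271 294 24 [ 0.4941 -0.0051] | 160 270 293 24 [ 0.494  -0.0084] | 168 270 292 23 [ 0.494  -0.0117] |
```

View pics/w5.png

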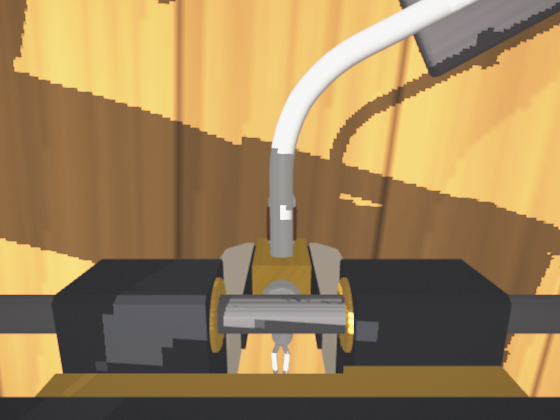

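The rod runs cleanly into the bore: the bend starts at about (283,150) and curves to the upper right. Next I'll build the centre-line path of lines plus a 60 mm arc and check it against the measured points.

```bash
cat > path.py <<'E'
from h import *
from scipy.optimize import least_squares
D=np.array([[.5159,.0337],[.5117,.0304],[.5085,.0272],[.5055,.024],[.503,.0208],[.5009,.0176],[.4991,.0144],[.4976,.0112],[.4964,.008],[.4957,.0047],[.4949,.0015],[.4943,-.0018],[.4941,-.0051],[.494,-.0084],[.494,-.0117]])
I=np.array([.5760,.0698])+np.outer([-.06,-.04,-.02,0,.02],[.8624,.5063]); O=np.array([.4978,-.0596])+np.outer([0,.015,.03],[-.073,.997])
def build(p):  # start x0,y0, heading, arc start s, kink at middle; returns dense pts, headings
    x,y,h,s0,k=p; s=np.arange(0,.25,.0005); u=s-s0; L=.06*np.pi/3
    th=h-np.clip(u,0,L)/.06-k/(1+np.exp(-np.clip((u-L/2)/.0015,-50,50)))
    P=np.array([x,y])+np.vstack([[0,0],np.cumsum(np.c_[np.cos(th),np.sin(th)][:-1]*.0005,0)]); return s,P,th
A=np.vstack([O,D,I])
def res(p):
    s,P,th=build(p); r=[]
    for a in A:
        i=np.argmin(((P-a)**2).sum(1)); r.append((a-P[i])@[-np.sin(th[i]),np.cos(th[i])]*1000)
    return np.r_[r,(p[4])*5,0 if True else 0, (p[1]+.095)*1e3]
f=least_squares(res,[.5005,-.095,np.radians(94.2),.08,np.radians(3.8)],x_scale=[.01,.01,.05,.01,.05],diff_step=1e-2)
s,P,th=build(f.x)
if __name__=="__main__":
    print(f.x,np.degrees(f.x[[2,4]]),res(f.x).round(2),"end heading",np.degrees(th[-1]))
    # inside offset: curvature avg over boss * 11mm^2/4
    for q in np.arange(.032,.226,.006):
        i=int(round(q/.0005)); k=(th[max(i-22,0)]-th[min(i+22,len(th)-1)])/.022
        off=.5*k*.011**2/2; n=np.array([np.sin(th[i]),-np.cos(th[i])])
        m=(th[max(i-22,0)]+th[min(i+22,len(th)-1)])/2
        print(f"{q*1e3:.0f}",(1e3*(P[i]+off*n)).round(1),np.degrees(m).round(1))
E
python3 path.py
```

```text
[ 0.5011 -0.095   1.6581  0.0798  0.0778] [94.9999  4.4571] [ 0.17 -0.04 -0.25 -0.19 -0.08 -0.15 -0.04 -0.01 -0.03  0.02  0.15  0.23
  0.01  0.09  0.13 -0.03 -0.11 -0.11  0.13  0.09  0.04 -0.   -0.05  0.39
  0.    0.  ] end heading 30.542740794104123
32 [498.3 -63.1] 95.0
38 [497.8 -57.1] 95.0
44 [497.2 -51.2] 95.0
50 [496.7 -45.2] 95.0
56 [496.2 -39.2] 95.0
62 [495.7 -33.2] 95.0
68 [495.1 -27.3] 95.0
74 [494.7 -21.3] 92.5
80 [494.4 -15.3] 89.6
86 [494.3  -9.3] 86.8
92 [494.7  -3.4] 83.3
98 [495.7   2.5] 77.2
104 [497.3   8.2] 69.8
110 [499.5  13.7] 63.9
116 [502.4  18.9] 58.2
122 [505.9  23.6] 51.4
128 [509.9  28.1] 44.5
134 [514.3  32.1] 39.9
140 [519.   35.7] 37.0
146 [524.   38.9] 34.2
152 [529.1  42.1] 31.3
158 [534.3  45.2] 30.5
164 [539.4  48.2] 30.5
170 [544.6  51.3] 30.5
176 [549.8  54.3] 30.5
182 [554.9  57.4] 30.5
188 [560.1  60.4] 30.5
194 [565.3  63.5] 30.5
200 [570.5  66.5] 30.5
206 [575.6  69.6] 30.5
212 [580.8  72.6] 30.5
218 [586.   75.7] 30.5
224 [591.1  78.7] 30.5
```

```bash
python3 -m inch '[-0.5,4,0,0.5,20,-0.8,9,0,0.5,20,-1.2,14,0,0.5,20,-1.6,19,0,0.5,20,-2,23,0,0.5,20,-2,26,0,0.5,20,-2,26,0,0.5,20,-2,26,0,0.5,20]'
python3 - <<'E'
from h import *
s=robot.read_state(); print(s["tool_pos"],s["force"],s["wrist_torque"])
im,K,W=cam("wrist"); Rm=R.from_rotvec(s["orientation"]).as_matrix(); print(np.degrees(np.arctan2(Rm[1,0],Rm[0,0])))
V=cv2.cvtColor(im,cv2.COLOR_BGR2HSV); print(V[230:262,260].tolist()); print(V[230:262,303].tolist())
for r in(236,240,244): print(r,(onz((281,r),K,W,s["tool_pos"][2]+.0296)-s["tool_pos"])@Rm)
E
```

```text
t: 9.68
tool_pos: [0.496, -0.0342, 0.1054]
orientation: [2.129, 2.31, 0.0]
force: [-0.1, 0.6, -1.1]
opening: 0.024
gripper_force: 6.0
[ 0.496  -0.0342  0.1054] [-0.1354  0.58   -1.0517] [-0.0789  0.0083  0.0069]
94.65147688589829
[[15, 132, 131], [15, 135, 130], [15, 132, 131], [15, 132, 131], [15, 133, 132], [15, 134, 131], [15, 135, 132], [16, 138, 133], [19, 159, 136], [20, 167, 139], [20, 170, 138], [20, 169, 140], [20, 169, 140], [20, 169, 140], [20, 166, 140], [20, 169, 140], [20, 169, 140], [20, 168, 140], [20, 171, 139], [20, 171, 139], [20, 169, 140], [20, 169, 139], [20, 168, 138], [20, 167, 139], [20, 167, 139], [20, 167, 139], [20, 168, 137], [20, 169, 137], [20, 169, 137], [20, 167, 139], [20, 165, 139], [20, 168, 138]]
[[15, 125, 129], [15, 129, 127], [15, 129, 127], [15, 132, 126], [15, 129, 127], [15, 129, 128], [15, 131, 127], [16, 135, 130], [18, 156, 136], [20, 166, 143], [20, 165, 142], [19, 163, 142], [19, 165, 142], [20, 169, 140], [19, 167, 142], [20, 166, 141], [20, 165, 141], [21, 168, 140], [20, 166, 141], [20, 166, 141], [20, 166, 141], [20, 163, 142], [19, 166, 144], [20, 171, 143], [19, 165, 144], [20, 169, 143], [20, 169, 143], [20, 172, 142], [20, 169, 142], [20, 166, 144], [20, 165, 144], [20, 169, 143]]
236 [ 0.023  -0.0003 -0.0296]
240 [ 0.0213 -0.0003 -0.0296]
244 [ 0.0196 -0.0003 -0.0296]
```

```bash
python3 -m inch '[-0.4,4,0,0,20,-0.8,7,0,0,20,-1,10,0,-1,20,-1.2,13,0,-2,20,-1.4,16,0,-3.5,20,-1.5,19,0,-5,20,-1.6,22,0,-6.5,20,-1.6,25,0,-8,20,-1.6,25,0,-8,20]'
cat > st.py <<'E'
from path import *
s=robot.read_state(); Rm=R.from_rotvec(s["orientation"]).as_matrix(); yaw=np.degrees(np.arctan2(Rm[1,0],Rm[0,0])); t=s["tool_pos"]
print(t*1e3,"yaw",yaw,"F",s["force"],"M",s["wrist_torque"],"op",s["opening"])
i0=np.argmin(((P-t[:2])**2).sum(1)); print("s",i0/2,"lat mm (+=inside)",1e3*(t[:2]-P[i0])@[np.sin(th[i0]),-np.cos(th[i0])])
for q in i0/2e3+np.arange(0,.034,.003):
    i=int(round(q/.0005)); a=th[max(i-22,0)]; b=th[min(i+22,len(th)-1)]; n=np.array([np.sin(th[i]),-np.cos(th[i])])
    print((1e3*(P[i]+.25*(a-b)/.022*.011**2*n-t[:2])).round(1),(np.degrees((a+b)/2)-yaw).round(1))
E
python3 st.py
```

```text
t: 10.48
tool_pos: [0.4944, -0.0088, 0.1055]
orientation: [2.288, 2.153, 0.001]
force: [0.9, 0.2, -1.6]
opening: 0.0243
gripper_force: 6.0
[494.4449  -8.7662 105.458 ] yaw 86.52164190144592 F [ 0.8869  0.1887 -1.6439] M [ 0.0149 -0.0111  0.0143] op 0.024309611830263977
s 86.5 lat mm (+=inside) 0.5638405180383685
[-0.2 -0.1] 0.0
[0.  2.9] -1.4
[0.4 5.9] -3.7
[0.8 8.8] -6.6
[ 1.4 11.7] -9.9
[ 2.2 14.6] -13.8
[ 3.1 17.4] -17.2
[ 4.1 20.2] -20.2
[ 5.2 22.9] -23.1
[ 6.6 25.5] -26.0
[ 8.2 28. ] -28.9
[ 9.9 30.5] -32.0
```

```bash
python3 -m inch '[0,1.5,0,-0.7,20,0,3,0,-1.5,20,0.2,4.5,0,-2.5,20,0.4,6,0,-3.7,20,0.6,7.5,0,-5.2,20,0.8,9,0,-6.7,20,1,10.5,0,-8.3,20,1.2,11,0,-9,20,1.2,11,0,-9,20]' ; python3 st.py
```

```text
t: 11.23
tool_pos: [0.4957, 0.0017, 0.1055]
orientation: [2.449, 1.968, 0.0]
force: [1.5, 0.1, -0.6]
opening: 0.0238
gripper_force: 6.0
[495.6663   1.738  105.4608] yaw 77.57779002538405 F [ 1.5034  0.0729 -0.6321] M [-0.1041 -0.1765 -0.0138] op 0.023750390425415605
s 97.5 lat mm (+=inside) 0.6207421952542459
[-0.   0.3] 0.2
[0.7 3.1] -3.6
[1.5 6. ] -7.2
[2.5 8.8] -10.3
[ 3.6 11.5] -13.2
[ 4.9 14.2] -16.1
[ 6.5 16.7] -18.9
[ 8.1 19.1] -22.0
[ 9.9 21.5] -25.5
[11.8 23.8] -29.3
[13.8 26. ] -32.5
[16. 28.] -35.5
```

```bash
python3 -m inch '[0.6,1.5,0,-1.8,20,1,3,0,-3.6,20,1.4,4.5,0,-5.4,20,1.8,6,0,-7.2,20,2.3,7.4,0,-8.8,20,2.8,8.8,0,-10.3,20,2.8,8.8,0,-10.3,20]' ; python3 st.py
```

```text
t: 11.82
tool_pos: [0.4985, 0.0105, 0.1054]
orientation: [2.615, 1.74, 0.0]
force: [1.9, -1.0, -1.6]
opening: 0.0239
gripper_force: 6.0
[498.5174  10.4709 105.4392] yaw 67.27570136751065 F [ 1.8839 -0.9518 -1.6183] M [-0.0441 -0.2186  0.0294] op 0.02387359961797923
s 106.5 lat mm (+=inside) 0.9671956764701775
[-0.4  0.1] 0.0
[0.8 2.8] -2.9
[2.1 5.4] -5.7
[3.6 8. ] -8.6
[ 5.3 10.4] -11.6
[ 7.1 12.8] -15.2
[ 9.  15.1] -19.0
[11.  17.3] -22.2
[13.1 19.3] -25.2
[15.4 21.3] -27.1
[17.7 23.2] -28.6
[20.1 25. ] -30.0
```

```bash
python3 -m inch '[0.4,-0.1,0,0,20,1,1.3,0,-1.5,20,1.6,2.7,0,-2.9,20,2.2,4,0,-4.3,20,2.9,5.3,0,-5.7,20,2.9,5.3,0,-5.7,20]' ; python3 st.py
```

```text
t: 12.32
tool_pos: [0.501, 0.0159, 0.1053]
orientation: [-2.698, -1.609, 0.0]
force: [0.5, -0.1, -0.9]
opening: 0.0239
gripper_force: 6.0
[501.0489  15.8536 105.2787] yaw 61.62140417814412 F [ 0.4723 -0.0872 -0.9119] M [-0.0196 -0.0323 -0.0303] op 0.023899676715330886
s 112.5 lat mm (+=inside) 1.038853654493093
[-0.5  0.1] -0.1
[1.1 2.6] -3.0
[2.7 5. ] -6.0
[4.5 7.4] -9.5
[6.4 9.7] -13.4
[ 8.5 11.9] -16.6
[10.6 13.9] -19.5
[12.8 15.9] -21.5
[15.1 17.8] -22.9
[17.5 19.6] -24.3
[20.  21.2] -25.8
[22.6 22.8] -27.2
```

```bash
python3 -m inch '[0.7,1.2,0,-1.5,20,1.5,2.4,0,-3,20,2.3,3.6,0,-4.5,20,3.1,4.8,0,-6,20,3.9,6,0,-7.7,20,4.8,7.2,0,-9.5,20,4.8,7.2,0,-9.5,20]' ; python3 st.py
```

```text
t: 12.9
tool_pos: [0.5058, 0.023, 0.1052]
orientation: [-2.822, -1.38, 0.001]
force: [0.5, 0.8, -1.0]
opening: 0.0241
gripper_force: 6.0
[505.801   23.007  105.2029] yaw 52.12671683167076 F [ 0.5154  0.8371 -0.9758] M [-0.0487  0.0897 -0.0023] op 0.024138850505770477
s 121.5 lat mm (+=inside) 0.8980435070603059
[-0.2  0.3] -0.0
[1.7 2.5] -3.9
[3.7 4.7] -7.1
[5.9 6.8] -10.0
[8.1 8.8] -12.0
[10.4 10.7] -13.4
[12.8 12.4] -14.8
[15.3 14.1] -16.3
[17.8 15.7] -17.7
[20.4 17.2] -19.1
[22.9 18.8] -20.6
[25.5 20.4] -21.6
```

```bash
python3 -m inch '[1,1.2,0,-2,20,1.9,2.3,0,-3.9,20,2.9,3.4,0,-5.5,20,3.9,4.5,0,-7.1,20,5,5.6,0,-8.6,20,6.1,6.6,0,-10,20,7.2,7.6,0,-11,20,8.3,8.6,0,-12,20,8.3,8.6,0,-12,20]' ; python3 st.py
```

```text
t: 13.65
tool_pos: [0.5143, 0.0316, 0.1053]
orientation: [-2.951, -1.078, 0.0]
force: [-0.3, -0.2, -1.1]
opening: 0.024
gripper_force: 6.0
[514.3284  31.6374 105.3154] yaw 40.12173967889177 F [-0.3    -0.2274 -1.0621] M [-0.049   0.1195 -0.0444] op 0.023980750956172057
s 134.0 lat mm (+=inside) 0.8512170714411653
[-0.1  0.5] -0.2
[2.2 2.3] -1.6
[4.7 4.1] -3.1
[7.2 5.7] -4.5
[9.7 7.3] -5.9
[12.3  8.9] -7.4
[14.8 10.5] -8.8
[17.4 12. ] -9.6
[20.  13.5] -9.6
[22.5 15.1] -9.6
[25.1 16.6] -9.6
[27.7 18.1] -9.6
```

```bash
python3 -m inch '[2.3,2,0,-1.6,20,4.8,3.8,0,-3.1,20,7.3,5.4,0,-4.5,20,9.8,7.1,0,-5.9,20,12.4,8.7,0,-7.4,20,14.9,10.3,0,-8.8,20,17.4,11.9,0,-9.5,20,20,13.5,0,-9.6,20,20,13.5,0,-9.6,20]' ; python3 st.py
python3 - <<'E'
from h import *
im,K,W=cam("wrist"); cv2.imwrite("pics/w6.png",im)
E
```

```text
t: 14.4
tool_pos: [0.5347, 0.0452, 0.1054]
orientation: [-3.03, -0.829, -0.0]
force: [0.6, -0.4, -1.1]
opening: 0.0244
gripper_force: 6.0
[534.6616  45.2111 105.3891] yaw 30.585069199679662 F [ 0.6454 -0.4432 -1.0596] M [-0.0504  0.1783  0.0196] op 0.024413628543046455
s 158.5 lat mm (+=inside) 0.17074178144903035
[0.  0.2] -0.0
[2.6 1.8] -0.0
[5.2 3.3] -0.0
[7.8 4.8] -0.0
[10.4  6.3] -0.0
[13.   7.8] -0.0
[15.6  9.4] -0.0
[18.1 10.9] -0.0
[20.7 12.4] -0.0
[23.3 13.9] -0.0
[25.9 15.5] -0.0
[28.5 17. ] -0.0
```

View pics/w6.png

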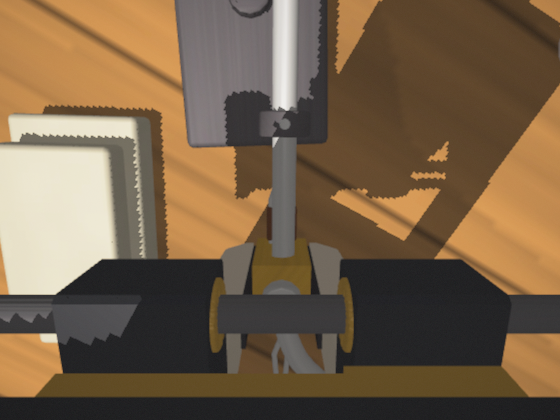

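The holder is past the bend and on the inner leg. The collar is at (284,124) with its outward face at about row 137, and the rod is in line with the bore.

Run:
```python
from h import *
s=robot.read_state(); im,K,W=cam("wrist"); Rm=R.from_rotvec(s["orientation"]).as_matrix()
V=cv2.cvtColor(im,cv2.COLOR_BGR2HSV)[...,2]; print(V[100:145,265],V[100:145,300])
for r in (135,137):
  for z in(.12,.1305): print(r,z,(onz((283,r),K,W,z)-s["tool_pos"])@Rm)
```

```text
[56 54 55 55 56 56 55 54 55 55 70 88 91 93 93 94 93 93 94 93 95 95 95 95
 95 96 94 97 96 95 95 97 98 98 97 87 66 56 55 55 54 53 51 48 61] [56 56 56 56 57 57 57 56 57 55 53 52 52 54 54 52 52 52 52 52 54 51 52 48
 52 51 53 53 51 51 53 52 53 52 52 50 52 53 55 55 51 52 51 63 90]
135 0.12 [ 0.0608 -0.0001 -0.0146]
135 0.1305 [ 0.0611 -0.0001 -0.0251]
137 0.12 [ 0.06   -0.0001 -0.0146]
137 0.1305 [ 0.0604 -0.0001 -0.0251]
```

```bash
python3 -m inch '[3.5,2.1,0,0,20,7,4.1,0,0,20,10.4,6.2,0,0,20,13.8,8.2,0,0,20,17.3,10.3,0,0,20,20.7,12.3,0,0,20,24,14.3,0,0,20,27.6,16.4,0,0,20,27.6,16.4,0,0,20]'; python3 st.py|head -3
```

```text
t: 15.25
tool_pos: [0.5626, 0.0618, 0.1054]
orientation: [-3.031, -0.827, -0.001]
force: [-1.0, 0.7, -0.9]
opening: 0.0242
gripper_force: 6.0
[562.552   61.7893 105.4102] yaw 30.535019254163462 F [-1.0179  0.7044 -0.9019] M [-0.0065  0.0981 -0.0299] op 0.024195631824816318
s 191.0 lat mm (+=inside) 0.06614528810091919
[0.1 0.2] 0.0
```

```bash
python3 -m inch '[2.2,1.3,0,0,20,4.3,2.5,0,0,20,6.5,3.8,0,0,20,8.6,5.1,0,0,20,10.8,6.3,0,0,20,12,7.1,0,0,20,12,7.1,0,0,20]'; python3 -m inch '[0.4,0.2,0,0,20,0.8,0.5,0,0,20,1.2,0.7,0,0,20,1.2,0.7,0,0,20]'; python3 -m inch '[0.4,0.2,0,0,20,0.8,0.5,0,0,20,0.8,0.5,0,0,20]';python3 st.py|head -3
```

```text
t: 15.83
tool_pos: [0.5742, 0.0686, 0.1054]
orientation: [3.031, 0.827, 0.0]
force: [0.2, 0.6, -1.8]
opening: 0.0243
gripper_force: 6.0
t: 16.17
tool_pos: [0.5751, 0.0692, 0.1054]
orientation: [3.031, 0.827, 0.0]
force: [-0.1, -0.1, -1.7]
opening: 0.0245
gripper_force: 6.0
t: 16.42
tool_pos: [0.576, 0.0697, 0.1054]
orientation: [3.031, 0.827, 0.0]
force: [0.7, -0.7, -1.5]
opening: 0.0241
gripper_force: 6.0
[575.9783  69.6765 105.3914] yaw 30.523172698829548 F [ 0.6572 -0.6554 -1.4948] M [-0.1732  0.1163 -0.0088] op 0.024134792257473357
s 206.5 lat mm (+=inside) 0.09629686224498515
[0.1 0.2] 0.0
```

```bash
for i in 1 2; do python3 -m inch '[0.2,0.1,0,0,20,0.5,0.3,0,0,20,0.5,0.3,0,0,20]' | grep -E "tool|force:" ; done; python3 -m inch '[0.2,0.1,0,0,20,0.4,0.2,0,0,20,0.4,0.2,0,0,20]' | grep -E "tool|force:"
```

```text
tool_pos: [0.5764, 0.07, 0.1054]
force: [0.8, -0.1, -1.8]
gripper_force: 6.0
tool_pos: [0.5769, 0.0703, 0.1053]
force: [-0.1, -1.1, -1.9]
gripper_force: 6.0
tool_pos: [0.5773, 0.0705, 0.1054]
force: [-0.1, -0.6, -1.8]
gripper_force: 6.0
```

```bash
for i in 1 2; do python3 -m inch '[0.2,0.1,0,0,20,0.5,0.3,0,0,20,0.5,0.3,0,0,20]' | grep -E "tool|  *force|^force" ; done
python3 - <<'E'
from h import *
im,K,W=cam("wrist"); cv2.imwrite("pics/w7.png",cv2.resize(im[200:300,220:345],None,fx=6,fy=6,interpolation=cv2.INTER_CUBIC)); print(robot.read_state()["force"])
E
```

```text
tool_pos: [0.5778, 0.0708, 0.1054]
force: [0.4, -1.5, -1.1]
tool_pos: [0.5783, 0.0711, 0.1054]
force: [-0.8, -0.8, -1.2]
[-1.3385 -1.322  -0.9271]
```

View pics/w7.png

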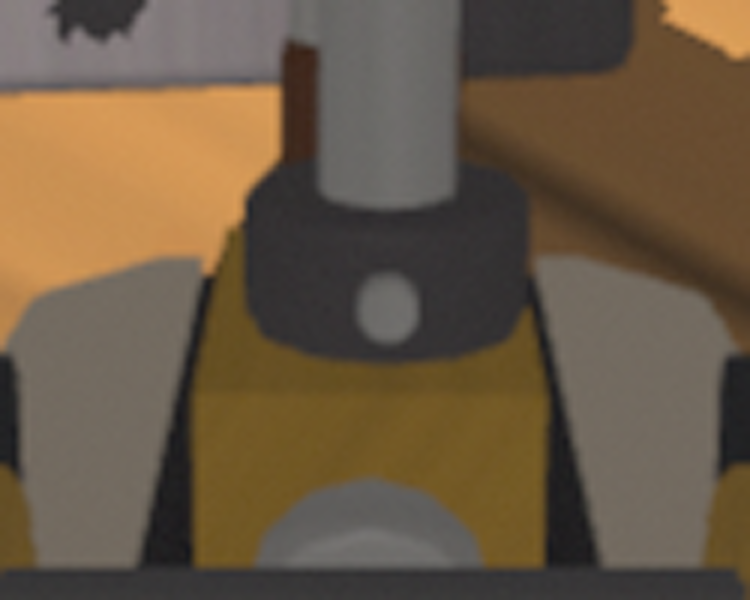

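The crop shows the collar edge (row 360) right against the boss face, whose top edge is at row 395. A reaction of about 1.8 N along the leg is building. One more small nudge should confirm contact.

```bash
for i in 1 2; do python3 -m inch '[0.2,0.1,0,0,20,0.4,0.2,0,0,20,0.4,0.2,0,0,20]' | grep -E "tool|^force" ; python3 -c "
from h import *
for i in range(3): cam('top') if 0 else None
print(robot.read_state()['force']@[.862,.507,0])"; done
```

```text
tool_pos: [0.5783, 0.0711, 0.1053]
force: [-4.4, -3.7, 1.8]
-5.6270839552923375
tool_pos: [0.5784, 0.0711, 0.1053]
force: [-6.1, -4.0, 2.7]
-7.282802055644141
```

Contact is confirmed at 7 N, below the collar's 11 N. I'll relieve it, lower the holder onto the rod and release.

```bash
python3 -m inch '[-0.5,-0.3,0,0,20,-0.7,-0.4,0,0,20,-0.7,-0.4,0,0,20]' | grep -E "tool|^force"; python3 -m inch '[0,0,-0.3,0,20,0,0,-0.6,0,20,0,0,-0.9,0,20,0,0,-0.9,0,20]' | grep -E "tool|^force"
```

```text
tool_pos: [0.5784, 0.0711, 0.1053]
force: [-1.5, -2.4, -1.2]
tool_pos: [0.5784, 0.0711, 0.1048]
force: [-4.7, -3.4, 3.4]
```

```bash
python3 -m inch '[-0.2,-0.1,0.4,0,20,-0.4,-0.2,0.4,0,20,-0.4,-0.2,0.4,0,20]' 3 | grep -E "tool|^force"; python3 -m inch '[0,0,0,0,22,0,0,0,0,26,0,0,0,0,30,0,0,0,0,40,0,0,0,0,50,0,0,0,0,60,0,0,0,0,60,0,0,0,0,60,0,0,0,0,60]';  python3 - <<'E'
from h import *
im,K,W=cam("wrist"); a=im[180:300,200:360]
b=cam("scene")[0][170:260,300:400]
cv2.imwrite("pics/f1.png",np.hstack([cv2.resize(a,(400,300)),cv2.resize(b,(333,300))]))
E
```

```text
tool_pos: [0.5784, 0.071, 0.1049]
force: [0.4, -1.6, -1.7]
t: 19.8
tool_pos: [0.578, 0.0709, 0.1049]
orientation: [-3.031, -0.827, -0.0]
force: [0.6, -0.2, 0.2]
opening: 0.0556
gripper_force: 0.0
```

View pics/f1.png

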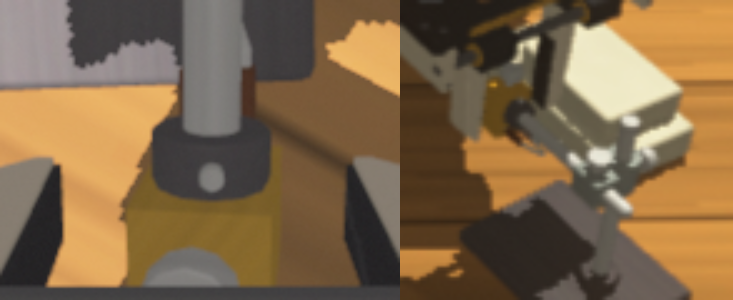

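The holder hangs clear of the fingers with its face against the collar. Retract straight up and check.

```bash
python3 -m inch '[0,0,15,0,60,0,0,40,0,60,0,0,80,0,60,0,0,120,0,60,0,0,160,0,60,0,0,190,0,60,-60,-35,190,0,60,-60,-35,190,0,60,-60,-35,190,0,60,-60,-35,190,0,60]'
python3 - <<'E'
from h import *
im,K,W=cam("wrist"); u,v=proj((.583,.073,.125),K,W).astype(int); print(u,v, proj((.587,.0755,.13),K,W))
v0=max(v-60,0);u0=u-80
cv2.imwrite("pics/f2.png",cv2.resize(im[v0:v0+120,u0:u0+160],None,fx=5,fy=5,interpolation=cv2.INTER_CUBIC)); print(u0,v0)
import pickle; pickle.dump((im,K,W),open("w8.pkl","wb"))
E
```

```text
t: 20.73
tool_pos: [0.5175, 0.0354, 0.2953]
orientation: [3.031, 0.825, 0.001]
force: [0.3, -0.3, -0.3]
opening: 0.0559
gripper_force: 0.0
282 111 [282.8884 105.7411]
202 51
```

View pics/f2.png

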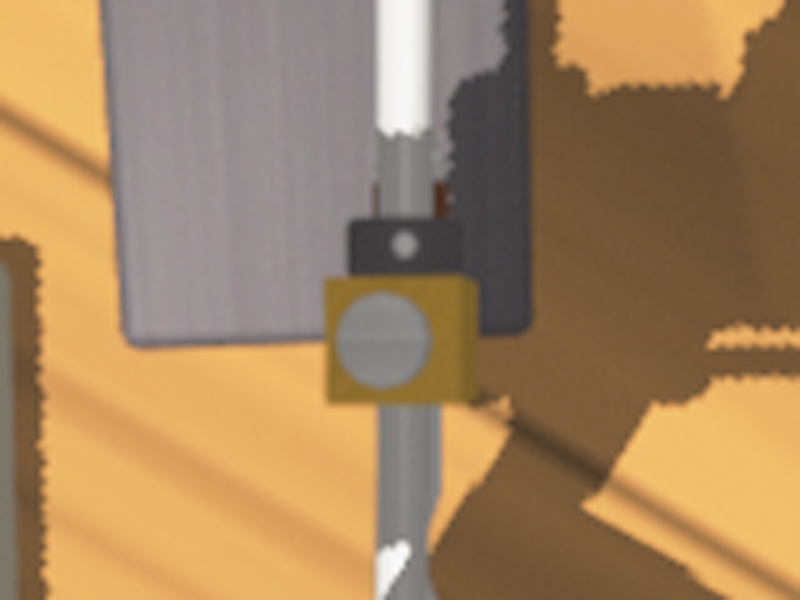

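The holder sits flush on the collar (crop row 277) but is rolled about 10° about the rod: screw at 382 against rod at 407. I'll check whether it's at rest.

```bash
python3 -m inch '[0,0,0,0,60,0,0,0,0,60,0,0,0,0,60,0,0,0,0,60,0,0,0,0,60,0,0,0,0,60,0,0,0,0,60,0,0,0,0,60,0,0,0,0,60,0,0,0,0,60]' | head -2;  python3 - <<'E'
from h import *
import pickle
a=pickle.load(open("w8.pkl","rb")); b=cam("wrist")
def scr(im):
    h=cv2.cvtColor(im,cv2.COLOR_BGR2HSV)[51:171,202:362]; br=(h[...,1]>120)&(abs(h[...,0].astype(int)-21)<5)
    br[:54]=0;br[82:]=0;br[:,:60]=0;br[:,100:]=0
    g=(h[...,1]<60)&(h[...,2]>80); g[:58]=0; g[78:]=0; g[:,:66]=0; g[:,88:]=0
    return [np.argwhere(m).mean(0) for m in(br,g)], 
print(scr(a[0]),scr(b[0]))
for im,K,W in(a,b):
    x=onz((202+382/5,51+341/5),K,W,.148); print(x)
# roll from screw vs rod centre, tool-lateral
im,K,W=b
def lat(u,v,z): return onz((202+u/5,51+v/5),K,W,z)
n=np.array([.507,-.862,0]); print("screw-rod lateral mm",1e3*(lat(382,341,.148)-lat(407,341,.125))@n)
# arm & collar unmoved?
print("face",lat(405,277,.1305))
E
```

```text
t: 21.62
tool_pos: [0.518, 0.0359, 0.2949]
([array([68.9255, 79.7436]), array([67.6507, 76.1985])],) ([array([69.4906, 80.4045]), array([68.5774, 76.6453])],)
[0.575  0.0729 0.148 ]
[0.5753 0.0734 0.148 ]
screw-rod lateral mm -4.327626297750492
face [0.5869 0.0756 0.1305]
```

It's at rest, rolled only about 9° (limit 20°), and the collar face measures where it did at the start. Handing in.

```bash
python3 -c "
from plant import job
print(job.close_job())"
```

```text
the job is handed in; nothing more can be done
None
```

The tweezer holder hangs at rest on the inner leg, flush against the stop collar with its points facing away from the post; the collar measured unmoved, and I handed the job in at about 22 s, though no verdict came back.

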